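# Vent the filter cell, then key its collar home and hold it

## Task

Vent the filter cell first: press the green button on the grey box all the way down and let it come up again. Then, leaving the collar on the cell, turn the knurled aluminium collar until its hidden keyways drop over the pins, push it fully home against its spring, and finish while still holding it pushed home. Leave everything else on the bench undisturbed.

Things in the scene. Friction and masses are not known exactly. Their poses are not given: they have to be found in the camera images.
- collar_mid (a point): Centre of the knurled grip band of the collar: a loose aluminium cap of 160 to 290 g, 56 mm in diameter and 58 mm high, with a blue disc on its flat top, standing upright on the filter cell. Grip it across the 56 mm in the band, the uppermost 24 mm. This point is on its axis, 12 mm below the top, 46 mm above the lower rim; the orientation read here tells nothing of the keyways.
- collar_rim (a point): Centre of the collar's open lower rim. It starts 10 mm above the base's shoulder: three keyways hidden inside the collar (10 mm wide, 120 degrees apart) must meet three hidden 5 mm pins. Turned about the vertical, either way, they meet within 100 degrees, over about 14 degrees of turn; till then the collar just rests on the pins. Home, the rim stands on the shoulder.
- cell: Fixed steel base of the filter cell: foot 110 mm in diameter, 8 mm high, then a drum 84 mm in diameter up to its shoulder 34 mm above the bench; brass outlet on one side. Origin on the bench, on the vertical axis it shares with the collar. collar_mid is 90 mm above the bench at the start, 80 mm when the collar is home.
- seat (a point): Centre of the base's shoulder, on the axis, 34 mm above the bench, where the rim lands. Once keyed the collar goes down 10 mm. Over the last 8 mm a spring pushes it up with 4 N growing to 7 N, and lifts it about 8 mm again if let go.
- vent (a joint): Travel of the green vent button (m): 0 when up, 0.006 fully down. A spring pushes it back; fully down takes about 5 N.
- vent_top (a point): Centre of the top of the green push button, 28 mm in diameter, pressed straight down, on a fixed grey box 100 by 85 mm and 42 mm high.
- mortar: White ceramic mortar, 164 mm across and 85 mm high, with its pestle leaning in it to 147 mm high; origin at the centre of its underside. A bystander, not to be disturbed.
- white_jar: White plastic jar, 84 mm diameter, 95 mm high; origin at the centre of its underside. A bystander, not to be disturbed.
- clear_bottle: Clear plastic bottle, 66 mm diameter, 180 mm high; origin at the centre of its underside. A bystander, not to be disturbed.
- yellow_bottle: Amber glass bottle, 70 mm diameter, 140 mm high; origin at the centre of its underside. A bystander, not to be disturbed.
- beaker: Clear beaker, 70 mm diameter, 90 mm high; origin at the centre of its underside. A bystander, not to be disturbed.
- dish: White shallow dish, 90 mm diameter, 18 mm high; origin at the centre of its underside. A bystander, not to be disturbed.
- spatula: Spatula lying flat on the bench, 190 mm long; origin on the bench under it. A bystander, not to be disturbed.
Mind the look-alikes: they are no part of the job. Leave any blue or purple look-alike of the part that bears vent alone. Of the things shaped like the part that bears collar_mid, the aluminium one is meant.

How it is judged:
On the way, in this order (a step that is already met when the one before it is completed fails the run):
1. the vent button is pressed fully down (value of joint vent above 0.005 m), for 0.05 s.
2. the vent button is let up again (value of joint vent below 0.0015 m), for 0.1 s.
3. the collar's keyways have dropped over the pins (z of collar_mid in the frame of cell below 0.0855 m and horizontal distance between collar_mid and cell below 0.005 m), for 0.1 s.
At the end, for the whole second after the job is handed in: The collar is fully home (within 2 mm of its seat), centred on the cell within 4 mm, upright within 4 degrees and at rest, the robot's fingers are on it with more than 2 N, and the vent button is up (z of collar_mid in the frame of cell between 0.077 and 0.082 m and horizontal distance between collar_mid and cell below 0.004 m and angle between collar_mid's own z axis and vertical below 0.07 rad and contact force between the fingers and collar above 2 N and linear speed of collar below 0.02 m/s and value of joint vent below 0.0015 m); the arm keeps its last pose, push and grip.
It fails at once if the collar is lifted off the cell (more than 15 mm above where it started) (z of collar_mid in the frame of cell above 0.105 m).
It fails at once if a bystander on the bench is shifted more than 25 mm (distance of any of mortar, white_jar, clear_bottle, yellow_bottle, beaker, dish, spatula from where it was at the start of the episode above 0.025 m).
It fails at once if a standing bystander is tipped more than 20 degrees (angle between any of mortar, white_jar, clear_bottle, yellow_bottle, beaker, dish's own z axis and vertical above 0.35 rad).
It also fails if it takes over 67 s, if anything falls off the work surface, if the arm or the gripper's body presses on something with over 40 N, if the wrist force passes 120 N, or if a joint passes its speed limit or range.

## Robot

A 7-joint arm with a two-finger parallel gripper is mounted at the origin on the work surface. World frame = base frame: x ahead of the robot, y to its left, z up, the work surface at z = 0. Lengths are in m, angles in rad, forces in N, time in s.
With the tool pointing down it reaches from about 0.4 to 0.875 m from the base axis. Payload 19.3 kg.
Tool frame: the origin (TCP) lies on the centre line of the jaws, within the pads' length; the fingertips stand 11 mm ahead of it and the grasp point (between the pads) lies 8 mm behind it (robot.tip_reach is the distance from the TCP to the fingertips, in m); y points along the fingers, x is the direction in which the jaws open and shut, and the axes are right-handed (so a half turn about y gives the same grasp; the last joint's range is limited). The gripper opens to 85 mm and grips with 20 to 120 N. Pads are 22 mm wide; open, the fingers measure 114 mm over their backs; the gripper's body (76 mm by 85 mm) begins 54 mm behind the grasp point. The pads swing forward as they close: fully open they stand 13 mm farther back than shut.
Start: joints at [1.052, 0.521, -0.036, 1.599, 0.021, 1.021, -0.113], TCP at [0.271, -0.563, 0.242] pointing down, gripper open.
Joint ranges: [-2.91, 2.91], [-0.3, 2.13], [-1.5, 1.42], [0.17, 2.43], [-1.26, 4.41], [0.16, 1.93], [-2.52, 2.52]. Speed limits (rad/s): [1.89, 1.89, 2.39, 2.39, 3.01, 3.01, 3.01].

## Interface

Orientations are given as a unit quaternion [w, x, y, z].
In Python, from cell import robot gives the robot as it stands.
- The arm moves only by the shell command python3 -m crank 'ROWS'. ROWS is JSON, a list of rows, each an object of numbers: "x", "y", "z": the shift along the tool's x, y, z in mm; "twist": the turn about the tool's y in degrees; "hand": the opening, from 0 (shut) to 1 (fully open). A call has exactly 5 rows; each row is the pose to reach, as a shift and turn from the pose commanded when the call began, along the tool's axes at that moment; what a row does not reach only later rows make up. A row lasts 1/8 s, in which the tool goes at most 62.5 mm and 10.7 degrees, less where a joint would pass 70% of its speed; a pose out of reach is approached as far as the arm can. A call with a gripper value outside its range is refused whole. The fingers move at their own pace and stop on an object; the grip force is fixed at half the most. Time passes only in rows, so rows that repeat a pose let the fingers close, or fill a call up. It gives the time, the measured TCP pose, the force and the opening at its end, in the units of the state.
- robot.state(): the state, without advancing time (a new reading comes with each control period).
- robot.read_camera(name): name is "scene" or "top" or "wrist"; returns the picture (384x512x3 uint8, red, green, blue); there is no depth.
- robot.camera_model(name): a dict with "camera_matrix" (3x3 intrinsics, pixels), "xyz" and "orientation" of the camera in the world. Camera axes: x right, y down, z forward; pixel columns grow to the right and rows downward; lengths in m; the calibration is good to about 2 mm. A picture is of the moment at which its call begins: read the wrist's pose just before it. camera_model takes no time and is no camera call; for the wrist camera it gives the pose at the moment of the call.
- robot.hand_in(): hands the job in, once; it reports no verdict.
The state is a dict: "time_s": time; "qpos": joint angles; "joint_vel": joint speeds; "tau": joint torques, N m; "tool_pos": TCP position; "tcp_rot": TCP orientation; "force": force on the tool from outside, world axes, zero at the start; "moment": the same for the moment, N m; "gripper_width": opening from 0.0 (shut) to 1.0 (fully open).
Only numpy, scipy, OpenCV 4.12 (cv2) and the standard library are available. Lean on these libraries where they do the work, as an engineer would, in place of code of your own. Each camera call takes 0.05 s, during which the arm holds its last target. There are 200 camera calls.

## Working session

There is one attempt and no reset: what is moved stays moved. The work goes in short steps, Python scripts to look and compute and a shell command to move; the robot and the scene stay as the last step left them, time stands still between calls to the robot, and variables do not carry over. Pictures are saved under pics/ and viewed, about 8 in all and at most 12, crops included, and the job is handed in when it is done.

```bash
mkdir -p pics; ls; python3 - <<'E'
from cell import robot
import cv2,numpy as np
s=robot.state(); print(s)
for n in("scene","top"):
    im=robot.read_camera(n); cv2.imwrite(f"pics/{n}0.png",im[:,:,::-1]); print(n,robot.camera_model(n))
E
```

```text
pics
{'time_s': 0.0, 'qpos': array([ 1.05183422,  0.52203699, -0.03630951,  1.6000117 ,  0.02121183,
        1.02109054, -0.11279669]), 'joint_vel': array([-0.00015261,  0.00142794,  0.00059695, -0.00155416, -0.00153408,
        0.00068234, -0.00149759]), 'tau': array([-7.67537858e-04, -9.27118492e+01,  1.97892107e+00, -3.69936597e+01,
        1.77793717e-02,  8.18223925e-03,  4.67597886e-05]), 'tool_pos': array([ 0.27096914, -0.56284144,  0.24171028]), 'tcp_rot': array([ 0.59890153, -0.59852727,  0.37658469, -0.37585375]), 'force': array([-0.31976524,  0.1941928 ,  0.2222845 ]), 'moment': array([-0.00839912, -0.00724077,  0.04299304]), 'gripper_width': 1.0005239304070703}
scene {'camera_matrix': array([[368.14509124,   0.        , 261.40168247],
       [  0.        , 368.14509124, 195.7947433 ],
       [  0.        ,   0.        ,   1.        ]]), 'xyz': array([ 1.00750226, -0.59397531,  0.66851174]), 'orientation': array([-0.41561011,  0.8493807 ,  0.28723201, -0.15270375])}
top {'camera_matrix': array([[374.96582932,   0.        , 256.44372352],
       [  0.        , 374.96582932, 191.17214931],
       [  0.        ,   0.        ,   1.        ]]), 'xyz': array([ 0.41335162, -0.01175301,  1.25404405]), 'orientation': array([-0.03667632,  0.7066116 , -0.70539072,  0.04217609])}
```

View pics/scene0.png

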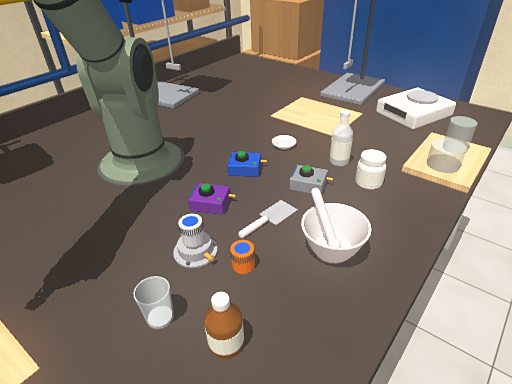

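View pics/top0.png

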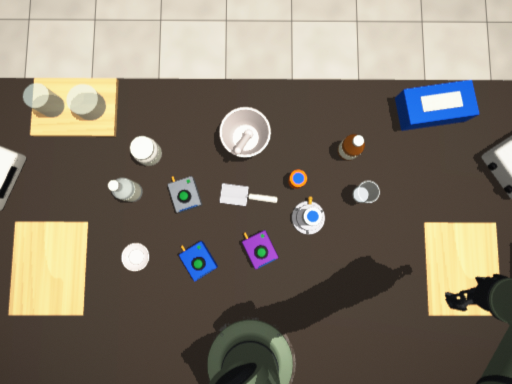

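```bash
cat > h.py <<'E'
from cell import robot
import cv2,numpy as np
from scipy.spatial.transform import Rotation as R
def q2R(q): return R.from_quat(np.roll(q,-1)).as_matrix()
def ray(m,u,v):
    d=q2R(m["orientation"])@np.linalg.solve(m["camera_matrix"],[u,v,1]); return np.array(m["xyz"]),d
def onz(m,u,v,z):
    c,d=ray(m,u,v); return c+d*(z-c[2])/d[2]
def proj(m,p):
    c=m["camera_matrix"]@q2R(m["orientation"]).T@(np.array(p)-m["xyz"]); return c[:2]/c[2]
def tri(rs):
    A=0;b=0
    for c,d in rs:
        d=d/np.linalg.norm(d);P=np.eye(3)-np.outer(d,d);A=A+P;b=b+P@c
    return np.linalg.solve(A,b)
def blob(im,u,v,col,r=14):
    h=cv2.cvtColor(im,cv2.COLOR_RGB2HSV).astype(int)
    H={"g":60,"b":110}[col]
    m=(abs(h[...,0]-H)<18)&(h[...,1]>120)&(h[...,2]>40)
    w=np.zeros_like(m);w[v-r:v+r+1,u-r:u+r+1]=1
    y,x=np.nonzero(m&w);return x.mean(),y.mean(),len(x)
def delta(p):
    s=robot.state();return np.round(1000*q2R(s["tcp_rot"]).T@(np.array(p)-s["tool_pos"]),1)
E
python3 - <<'E'
from h import *
M={n:robot.camera_model(n) for n in("scene","top")}
I={n:cv2.imread(f"pics/{n}0.png")[:,:,::-1].copy() for n in M}
for nm,c,px in(("btn","g",{"scene":(307,171),"top":(184,196)}),("col","b",{"scene":(191,221),"top":(313,216)})):
    rs=[]
    for n in M:
        b=blob(I[n],*px[n],c,10); rs.append(ray(M[n],*b[:2])); print(nm,n,b,[onz(M[n],*b[:2],z).round(4) for z in(.05,.06,.102)])
    p=tri(rs);print(nm,p.round(4),[proj(M[n],p).round(1) for n in M])
print(q2R(robot.state()["tcp_rot"]).round(3))
print(delta([.5,.2,.24]))
E
```

```text
btn scene (np.float64(306.6363636363636), np.float64(168.27272727272728), 33) [array([0.5268, 0.2258, 0.05  ]), array([0.5346, 0.2126, 0.06  ]), array([0.5672, 0.1569, 0.102 ])]
btn top (np.float64(183.28947368421052), np.float64(195.5), 76) [array([0.5337, 0.2147, 0.05  ]), array([0.5327, 0.2128, 0.06  ]), array([0.5285, 0.2049, 0.102 ])]
btn [0.5334 0.2134 0.0589] [array([306.4, 168.3]), array([183.2, 195.3])]
col scene (np.float64(189.739837398374), np.float64(220.6910569105691), 123) [array([ 0.4175, -0.1561,  0.05  ]), array([ 0.4271, -0.1632,  0.06  ]), array([ 0.4671, -0.1929,  0.102 ])]
col top (np.float64(312.25773195876286), np.float64(215.91752577319588), 97) [array([ 0.4687, -0.2004,  0.05  ]), array([ 0.4682, -0.1988,  0.06  ]), array([ 0.4663, -0.1922,  0.102 ])]
col [ 0.4663 -0.1924  0.1012] [array([189.7, 220.7]), array([312.3, 215.9])]
[[ 0.434 -0.     0.901]
 [-0.901  0.001  0.434]
 [-0.001 -1.    -0.   ]]
[-588.     2.3  537.3]
```

```bash
python3 -c "
from h import *
print(delta([.5334,.2134,.2]))"
python3 -m crank '[{"x":-40,"y":0,"z":40,"hand":0},{"x":-84,"y":0,"z":82,"hand":0},{"x":-128,"y":0,"z":124,"hand":0},{"x":-172,"y":0,"z":166,"hand":0},{"x":-216,"y":0,"z":208,"hand":0}]'
python3 -c "
from h import *
print(delta([.5334,.2134,.15]),robot.state()['qpos'].round(2))"
```

```text
[-585.5   42.3  573.2]
[-585.5   92.3  573.2] [ 1.05  0.52 -0.04  1.6   0.02  1.02 -0.11]schema error: expected keys x, y, z, twist, hand
```

```bash

python3 -m crank '[{"x":-40,"y":0,"z":40,"twist":0,"hand":0},{"x":-84,"y":0,"z":82,"twist":0,"hand":0},{"x":-128,"y":0,"z":124,"twist":0,"hand":0},{"x":-172,"y":0,"z":166,"twist":0,"hand":0},{"x":-216,"y":0,"z":208,"twist":0,"hand":0}]'
python3 -c "
from h import *
print(delta([.5334,.2134,.15]),robot.state()['qpos'].round(2))"
```

```text
time_s: 0.72
tool_pos: [0.3651, -0.2763, 0.2423]
tcp_rot: [0.599, -0.599, 0.376, -0.376]
force: [1.5, -1.0, -0.3]
gripper_width: 0.0
[-368.3   92.3  364.1] [ 0.63  0.26 -0.14  2.02  0.05  0.87 -0.65]
```

```bash

python3 -m crank '[{"x":-42,"y":0,"z":42,"twist":0,"hand":0},{"x":-84,"y":0,"z":83,"twist":0,"hand":0},{"x":-126,"y":0,"z":124,"twist":0,"hand":0},{"x":-168,"y":0,"z":166,"twist":0,"hand":0},{"x":-210,"y":0,"z":208,"twist":0,"hand":0}]'
python3 -m crank '[{"x":-42,"y":10,"z":42,"twist":0,"hand":0},{"x":-84,"y":30,"z":83,"twist":0,"hand":0},{"x":-126,"y":50,"z":124,"twist":0,"hand":0},{"x":-158,"y":80,"z":156,"twist":0,"hand":0},{"x":-158,"y":95,"z":156,"twist":0,"hand":0}]'
python3 - <<'E'
from h import *
m=robot.camera_model("wrist");im=robot.read_camera("wrist");cv2.imwrite("pics/w1.png",im[:,:,::-1])
s=robot.state();print(s['tool_pos'],s['qpos'].round(2),robot.tip_reach,proj(m,[.5334,.2134,.059]),m)
print(delta([.5334,.2134,.08]))
E
```

```text
time_s: 1.35
tool_pos: [0.4614, 0.003, 0.2424]
tcp_rot: [-0.599, 0.599, -0.376, 0.376]
force: [1.0, -0.8, 0.5]
gripper_width: -0.001
time_s: 1.98
tool_pos: [0.5325, 0.2147, 0.1452]
tcp_rot: [-0.599, 0.6, -0.376, 0.374]
force: [-0.8, -0.7, 0.1]
gripper_width: 0.002
[0.53177829 0.2120151  0.1440023 ] [-0.26  0.58 -0.32  1.81  0.24  0.79 -1.82] 0.011 [260.19424543 199.63117233] {'camera_matrix': array([[318.05202499,   0.        , 257.21865313],
       [  0.        , 318.05202499, 190.88202321],
       [  0.        ,   0.        ,   1.        ]]), 'xyz': array([0.60529665, 0.25015941, 0.27697989]), 'orientation': array([ 0.13741198,  0.83649595, -0.52320618, -0.08745151])}
[-0.5 64.   2.3]
```

View pics/w1.png

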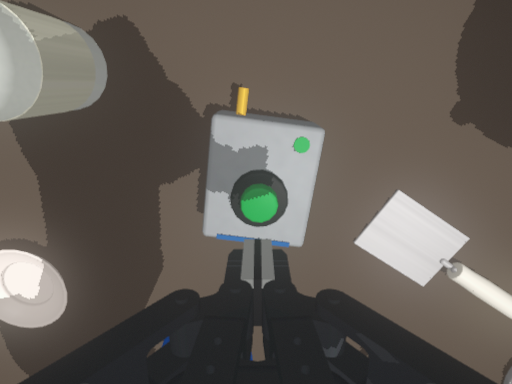

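The picture shows the grey box with its green button at (259,203), within a few pixels of the predicted position; the fingertips are over it. Pressing down.

```bash

python3 -m crank '[{"x":-0.5,"y":30,"z":2,"twist":0,"hand":0},{"x":-0.5,"y":60,"z":2,"twist":0,"hand":0},{"x":-0.5,"y":73,"z":2,"twist":0,"hand":0},{"x":-0.5,"y":75,"z":2,"twist":0,"hand":0},{"x":-0.5,"y":75,"z":2,"twist":0,"hand":0}]'
python3 -m crank '[{"x":0,"y":1,"z":0,"twist":0,"hand":0},{"x":0,"y":2,"z":0,"twist":0,"hand":0},{"x":0,"y":3,"z":0,"twist":0,"hand":0},{"x":0,"y":3,"z":0,"twist":0,"hand":0},{"x":0,"y":3,"z":0,"twist":0,"hand":0}]'
```

```text
time_s: 2.65
tool_pos: [0.5352, 0.2123, 0.0733]
tcp_rot: [0.599, -0.598, 0.376, -0.377]
force: [-0.5, -0.5, 3.5]
gripper_width: -0.001
time_s: 3.28
tool_pos: [0.535, 0.2126, 0.0695]
tcp_rot: [0.599, -0.599, 0.376, -0.376]
force: [3.1, -1.9, 4.9]
gripper_width: -0.0
```

```bash

python3 -m crank '[{"x":0,"y":1,"z":0,"twist":0,"hand":0},{"x":0,"y":2,"z":0,"twist":0,"hand":0},{"x":0,"y":3,"z":0,"twist":0,"hand":0},{"x":0,"y":3,"z":0,"twist":0,"hand":0},{"x":0,"y":3,"z":0,"twist":0,"hand":0}]'
python3 -m crank '[{"x":0,"y":1,"z":0,"twist":0,"hand":0},{"x":0,"y":2,"z":0,"twist":0,"hand":0},{"x":0,"y":2,"z":0,"twist":0,"hand":0},{"x":0,"y":2,"z":0,"twist":0,"hand":0},{"x":0,"y":2,"z":0,"twist":0,"hand":0}]'
```

```text
time_s: 3.9
tool_pos: [0.5353, 0.2127, 0.0683]
tcp_rot: [0.599, -0.598, 0.376, -0.377]
force: [-8.3, -7.0, 46.6]
gripper_width: 0.002
time_s: 4.53
tool_pos: [0.5355, 0.2128, 0.0678]
tcp_rot: [0.599, -0.598, 0.376, -0.377]
force: [-16.6, -11.0, 74.7]
gripper_width: 0.001
```

```bash

python3 -m crank '[{"x":0,"y":-10,"z":0,"twist":0,"hand":0},{"x":0,"y":-40,"z":0,"twist":0,"hand":0},{"x":0,"y":-80,"z":0,"twist":0,"hand":0},{"x":0,"y":-125,"z":0,"twist":0,"hand":0},{"x":0,"y":-170,"z":0,"twist":0,"hand":0}]'
python3 -c "
from h import *
m=robot.camera_model('wrist');im=robot.read_camera('wrist');cv2.imwrite('pics/w2.png',im[:,:,::-1])
print(blob(im,*[int(a) for a in proj(m,[.5334,.2134,.06])],'g',25), proj(m,[.5334,.2134,.063]))
print(robot.state()['force'],delta([.4663,-.1924,.2]))"
```

```text
time_s: 5.15
tool_pos: [0.534, 0.2127, 0.2353]
tcp_rot: [-0.599, 0.599, -0.376, 0.376]
force: [1.2, -0.9, -0.2]
gripper_width: 0.001
(np.float64(255.94117647058823), np.float64(171.75432525951558), 578) [256.9493952  169.85094543]
[2.62502831 1.16508741 7.06566938] [ 335.7   39.5 -239.1]
```

```bash

python3 -m crank '[{"x":40,"y":0,"z":-28,"twist":0,"hand":0},{"x":82,"y":0,"z":-58,"twist":0,"hand":0},{"x":124,"y":0,"z":-88,"twist":0,"hand":0.5},{"x":166,"y":0,"z":-118,"twist":0,"hand":1},{"x":208,"y":0,"z":-148,"twist":0,"hand":1}]'
python3 -m crank '[{"x":42,"y":8,"z":-30,"twist":0,"hand":1},{"x":84,"y":16,"z":-60,"twist":0,"hand":1},{"x":115,"y":24,"z":-82,"twist":0,"hand":1},{"x":128,"y":32,"z":-91,"twist":0,"hand":1},{"x":128,"y":35,"z":-91,"twist":0,"hand":1}]'
python3 - <<'E'
from h import *
m=robot.camera_model("wrist");im=robot.read_camera("wrist");cv2.imwrite("pics/w3.png",im[:,:,::-1])
s=robot.state();p=proj(m,[.4663,-.1924,.102]);print(s['tool_pos'],s['qpos'].round(2),p,m["xyz"])
b=blob(im,int(p[0]),int(p[1]),'b',35);print(b,onz(m,*b[:2],.102),delta([.4663,-.1924,.1]))
E
```

```text
time_s: 5.82
tool_pos: [0.4908, -0.0403, 0.2339]
tcp_rot: [-0.599, 0.599, -0.376, 0.376]
force: [0.6, 0.1, -0.5]
gripper_width: 0.633
time_s: 6.45
tool_pos: [0.4648, -0.1938, 0.1985]
tcp_rot: [0.599, -0.599, 0.377, -0.376]
force: [0.1, 1.1, -0.2]
gripper_width: 0.998
[ 0.46509324 -0.19276892  0.19851313] [ 0.46  0.4  -0.24  1.95  0.13  0.81 -0.97] [257.17837428 192.99173553] [ 0.53773201 -0.15864731  0.33032956]
(np.float64(255.77280550774526), np.float64(194.79231210556512), 1743) [ 0.46452912 -0.19206308  0.102     ] [ 0.3 98.5  1.3]
```

View pics/w3.png

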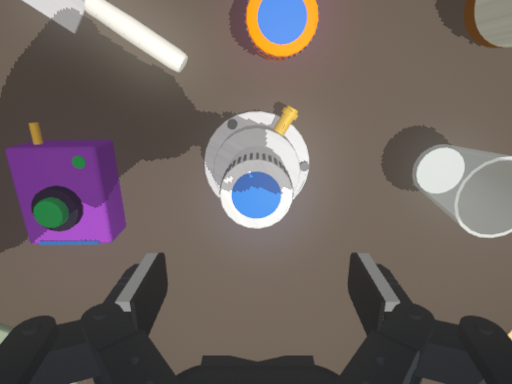

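```bash

python3 -m crank '[{"x":0,"y":30,"z":1,"twist":0,"hand":1},{"x":0,"y":60,"z":1,"twist":0,"hand":1},{"x":0,"y":90,"z":1,"twist":0,"hand":1},{"x":0,"y":110,"z":1,"twist":0,"hand":1},{"x":0,"y":115,"z":1,"twist":0,"hand":1}]'
python3 -m crank '[{"x":0,"y":0,"z":0,"twist":0,"hand":1},{"x":0,"y":0,"z":0,"twist":0,"hand":0.75},{"x":0,"y":0,"z":0,"twist":0,"hand":0.6},{"x":0,"y":0,"z":0,"twist":0,"hand":0.3},{"x":0,"y":0,"z":0,"twist":0,"hand":0}]'
python3 -c "
from h import *
s=robot.state();print(s['force'],s['moment'],delta([.4655,-.1922,.083]),s['qpos'].round(3))"
```

```text
time_s: 7.12
tool_pos: [0.4662, -0.1916, 0.0835]
tcp_rot: [0.599, -0.599, 0.376, -0.375]
force: [-0.6, -0.1, 0.8]
gripper_width: 1.0
time_s: 7.75
tool_pos: [0.4666, -0.1936, 0.0852]
tcp_rot: [0.599, -0.599, 0.376, -0.377]
force: [-1.1, 0.8, 9.7]
gripper_width: 0.635
[-1.08129713  0.8051815   9.67267141] [0.1119424  0.23595703 0.08662384] [-1.7  2.2 -0.4] [ 0.422  0.578 -0.194  2.028  0.203  0.552 -1.037]
```

```bash

python3 -m crank '[{"x":0,"y":0,"z":0,"twist":2,"hand":0},{"x":0,"y":0,"z":0,"twist":5,"hand":0},{"x":0,"y":0,"z":0,"twist":8,"hand":0},{"x":0,"y":0,"z":0,"twist":10,"hand":0},{"x":0,"y":0,"z":0,"twist":10,"hand":0}]'
python3 -c "
from h import *
s=robot.state();print(s['force'],s['moment'],s['qpos'].round(3))"
```

```text
time_s: 8.38
tool_pos: [0.4667, -0.1936, 0.0852]
tcp_rot: [0.564, -0.563, 0.427, -0.428]
force: [-0.7, 0.1, 8.3]
gripper_width: 0.636
[-0.69049707  0.10299138  8.28739192] [ 0.11062301  0.14500599 -0.04061462] [ 0.386  0.576 -0.147  2.03   0.155  0.545 -1.167]
```

```bash

python3 -m crank '[{"x":0,"y":0,"z":0,"twist":-6,"hand":0},{"x":0,"y":0,"z":0,"twist":-12,"hand":0},{"x":0,"y":0,"z":0,"twist":-18,"hand":0},{"x":0,"y":0,"z":0,"twist":-24,"hand":0},{"x":0,"y":0,"z":0,"twist":-24,"hand":0}]'
for i in 1 ; do python3 -m crank '[{"x":0,"y":0.3,"z":0,"twist":-3,"hand":0},{"x":0,"y":0.3,"z":0,"twist":-6,"hand":0},{"x":0,"y":0.3,"z":0,"twist":-8,"hand":0},{"x":0,"y":0.3,"z":0,"twist":-8,"hand":0},{"x":0,"y":0.3,"z":0,"twist":-8,"hand":0}]'; done
python3 -m crank '[{"x":0,"y":0,"z":0,"twist":-3,"hand":0},{"x":0,"y":0,"z":0,"twist":-6,"hand":0},{"x":0,"y":0,"z":0,"twist":-8,"hand":0},{"x":0,"y":0,"z":0,"twist":-8,"hand":0},{"x":0,"y":0,"z":0,"twist":-8,"hand":0}]'
```

```text
time_s: 9.0
tool_pos: [0.4666, -0.1935, 0.0852]
tcp_rot: [0.641, -0.64, 0.299, -0.3]
force: [-0.7, 2.4, 10.0]
gripper_width: 0.641
time_s: 9.62
tool_pos: [0.4669, -0.1934, 0.0851]
tcp_rot: [0.66, -0.659, 0.254, -0.256]
force: [-0.3, 2.9, 12.7]
gripper_width: 0.636
time_s: 10.25
tool_pos: [0.4669, -0.1934, 0.0851]
tcp_rot: [0.676, -0.676, 0.208, -0.209]
force: [-0.9, 2.9, 12.6]
gripper_width: 0.637
```

```bash

python3 -m crank '[{"x":0,"y":0,"z":0,"twist":-3,"hand":0},{"x":0,"y":0,"z":0,"twist":-6,"hand":0},{"x":0,"y":0,"z":0,"twist":-8,"hand":0},{"x":0,"y":0,"z":0,"twist":-8,"hand":0},{"x":0,"y":0,"z":0,"twist":-8,"hand":0}]'|grep -E "pos|force"
python3 -m crank '[{"x":0,"y":0,"z":0,"twist":-3,"hand":0},{"x":0,"y":0,"z":0,"twist":-6,"hand":0},{"x":0,"y":0,"z":0,"twist":-8,"hand":0},{"x":0,"y":0,"z":0,"twist":-8,"hand":0},{"x":0,"y":0,"z":0,"twist":-8,"hand":0}]'|grep -E "pos|force"
python3 -c "
from h import *
s=robot.state();print(s['moment'],s['qpos'].round(3))
im=robot.read_camera('wrist');cv2.imwrite('pics/w4.png',im[:,:,::-1])"
```

```text
tool_pos: [0.4669, -0.1934, 0.085]
force: [0.5, 2.2, 10.9]
tool_pos: [0.467, -0.1935, 0.0849]
force: [0.1, 1.5, 7.6]
[ 0.48336407 -0.23016324  0.12882384] [ 0.582  0.601 -0.409  2.019  0.41   0.599 -0.425]
```

View pics/w4.png

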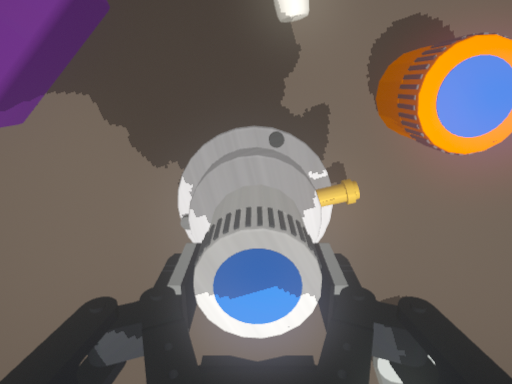

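The collar is held evenly between the pads at (258,285), still on the base; the orange look-alike is clear. I'll keep turning.

```bash

python3 -m crank '[{"x":0,"y":0.3,"z":0,"twist":-3,"hand":0},{"x":0,"y":0.3,"z":0,"twist":-6,"hand":0},{"x":0,"y":0.3,"z":0,"twist":-8,"hand":0},{"x":0,"y":0.3,"z":0,"twist":-8,"hand":0},{"x":0,"y":0.3,"z":0,"twist":-8,"hand":0}]'|grep -E "pos|force"
python3 -m crank '[{"x":0,"y":0,"z":0,"twist":-3,"hand":0},{"x":0,"y":0,"z":0,"twist":-6,"hand":0},{"x":0,"y":0,"z":0,"twist":-8,"hand":0},{"x":0,"y":0,"z":0,"twist":-8,"hand":0},{"x":0,"y":0,"z":0,"twist":-8,"hand":0}]'|grep -E "pos|force"
python3 -c "
from h import *
s=robot.state();print(s['moment'],s['qpos'].round(3))"
```

```text
tool_pos: [0.4663, -0.1934, 0.0838]
force: [2.0, 0.9, 0.5]
tool_pos: [0.466, -0.1935, 0.0837]
force: [-0.0, -0.6, 1.6]
[-0.14102029  0.05683485  0.0370903 ] [ 0.635  0.615 -0.48   2.017  0.477  0.62  -0.207]
```

The upward force has vanished and z fell, so the keyways have probably met the pins. Pushing down.

```bash

python3 -m crank '[{"x":0,"y":1,"z":0,"twist":0,"hand":0},{"x":0,"y":2,"z":0,"twist":0,"hand":0},{"x":0,"y":3,"z":0,"twist":0,"hand":0},{"x":0,"y":4,"z":0,"twist":0,"hand":0},{"x":0,"y":4,"z":0,"twist":0,"hand":0}]'|grep -E "pos|force"
python3 -c "
from h import *
s=robot.state();print(s['moment'],s['qpos'].round(3))"
```

```text
tool_pos: [0.466, -0.1935, 0.0796]
force: [-0.9, -2.2, 3.2]
[-0.3252045   0.28602883 -0.00452891] [ 0.631  0.621 -0.476  2.019  0.483  0.611 -0.211]
```

```bash

python3 -m crank '[{"x":0,"y":1,"z":0,"twist":0,"hand":0},{"x":0,"y":2,"z":0,"twist":0,"hand":0},{"x":0,"y":3,"z":0,"twist":0,"hand":0},{"x":0,"y":4,"z":0,"twist":0,"hand":0},{"x":0,"y":4,"z":0,"twist":0,"hand":0}]'|grep -E "pos|force"
python3 -m crank '[{"x":0,"y":0.5,"z":0,"twist":0,"hand":0},{"x":0,"y":1,"z":0,"twist":0,"hand":0},{"x":0,"y":1.5,"z":0,"twist":0,"hand":0},{"x":0,"y":1.5,"z":0,"twist":0,"hand":0},{"x":0,"y":1.5,"z":0,"twist":0,"hand":0}]'|grep -E "pos|force"
python3 -c "
from h import *
s=robot.state();print(s['moment'],s['qpos'].round(3))"
```

```text
tool_pos: [0.466, -0.1935, 0.0758]
force: [-3.8, -1.7, 9.6]
tool_pos: [0.4661, -0.1936, 0.0755]
force: [-13.6, 2.1, 43.8]
[ 0.44156413  2.68554875 -0.03783711] [ 0.626  0.628 -0.469  2.021  0.49   0.602 -0.218]
```

```bash

python3 -m crank '[{"x":0,"y":-0.8,"z":0,"twist":0,"hand":0},{"x":0,"y":-0.8,"z":0,"twist":0,"hand":0},{"x":0,"y":-0.8,"z":0,"twist":0,"hand":0},{"x":0,"y":-0.8,"z":0,"twist":0,"hand":0},{"x":0,"y":-0.8,"z":0,"twist":0,"hand":0}]'|grep -E "pos|force"
python3 - <<'E'
from h import *
for n in("wrist","scene"):
    im=robot.read_camera(n)
    if n=="scene":
        im=cv2.resize(im[120:320,100:360],None,fx=3,fy=3)
    cv2.imwrite(f"pics/{n}5.png",im[:,:,::-1])
m=robot.camera_model("wrist")
print([proj(m,[.466,-.193,z]).round(1) for z in(.034,.044,.092,.102)])
print(robot.state()['force'])
E
```

```text
tool_pos: [0.4661, -0.1935, 0.0757]
force: [-8.5, -0.0, 24.6]
[array([259.6, 227. ]), array([259.8, 234.5]), array([260.6, 285.2]), array([260.8, 300.4])]
[-7.42904196  0.74458484 24.56991838]
```

View pics/wrist5.png

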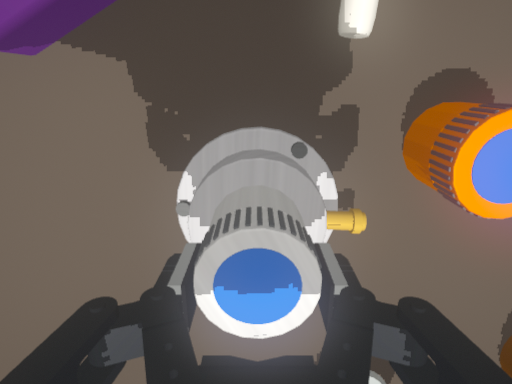

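View pics/scene5.png

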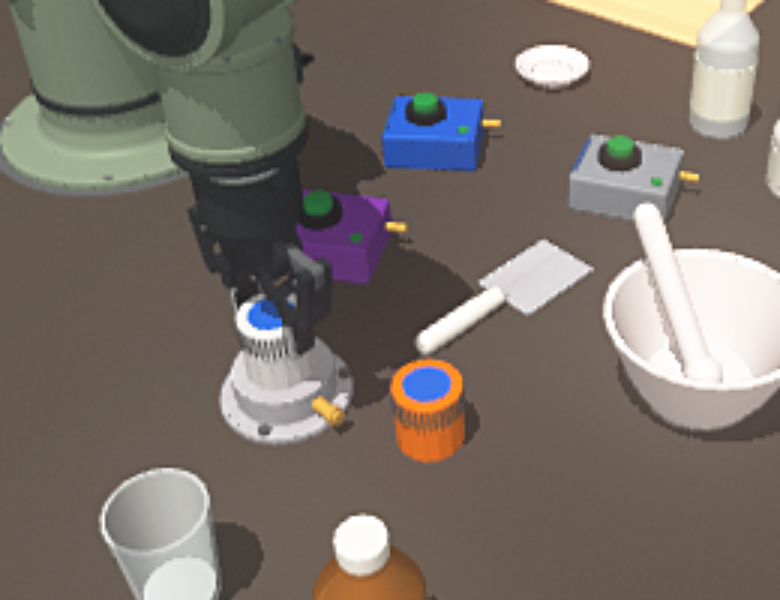

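The collar disc's centre, at (258,286), matches a top height of 92 mm (predicted row 285), and it has not slipped in the pads. The vent button is up and nothing else has moved, so I'm handing in.

```bash
python3 -c "
from h import *
print(robot.hand_in()); s=robot.state(); print(s['tool_pos'],s['force'],s['time_s'])"
```

```text
the job is handed in; nothing more can be done
None
the job is handed in; nothing more can be done
```

I vented the cell and left the collar pushed home and still gripped, then handed the job in. The hand-in gave no verdict.

- **Vent:** I pressed the green button on the grey box down to a hard stop. The spring force rose from about 3.5 to 5 N, then climbed steeply to 75 N against the stop. I let it go, and the final scene picture shows it up. Button travel can't be read directly, so full depth rests on that force pattern.
- **Collar turned:** I gripped the collar and first turned it 10° one way. I then turned it about 64° back, pressing lightly, until the upward force vanished and it dropped about 1 mm.
- **Collar home:** I pushed it down to a hard stop. The tool went down about 9.4 mm from where the collar rested on the pins, against a nominal 10 mm. I briefly pressed with 44 N, then eased off, and handed in holding it with about 25 N upward force on the tool.
- **Last checks:**
  - The collar's top matched a height of 92 mm, which is home, to within a pixel in the wrist view.
  - The collar had not slipped in the pads.
  - The bystanders visible in the last scene view looked undisturbed; that crop did not show all of them.
  - After hand-in the state could no longer be read, so I have no reading from the final second.

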